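# Fetch the loading cap from under the bench shelf with the reacher

### The arm

A 6-joint arm with a two-finger parallel gripper is mounted at the origin on a cart in front of the work surface, level with it; the furniture and walls round the work are solid. World frame = base frame: x ahead of the robot, y to its left, z up, the work surface at z = 0. Lengths are in m, angles in rad, forces in N, time in s.
With the tool pointing down it reaches from about 0.35 to 0.775 m from the base axis. Payload 5.5 kg.
Tool frame: the origin (TCP) lies at the very end of the fingers, on their centre line; the grasp point (between the pads) lies 19 mm behind it; z points along the fingers, y is the line along which they close (so a half turn about z gives the same grasp; the last joint's range is limited). The gripper opens to 85 mm and grips with 20 to 120 N. Pads are 22 mm wide; open, the fingers measure 114 mm over their backs; the gripper's body (76 mm by 85 mm) begins 54 mm behind the grasp point. The pads swing forward as they close: fully open they stand 13 mm farther back than shut.
Start: joints at [1.017, 0.313, 0.046, 1.304, 0, 1.431], TCP at [0.231, 0.527, 0.231] pointing down, gripper open.
Joint ranges: [-2.76, 2.76], [-0.86, 1.69], [-1.03, 1.26], [-2.2, 2.34], [-1.47, 1.5], [-3.14, 3.14]. Speed limits (rad/s): [2.57, 2.57, 3.14, 3.14, 3.14, 3.14].

### API

Orientations are given as a unit quaternion [w, x, y, z].
In Python, from workcell import env, cams, ticket, spotter gives the robot as it stands.
- The arm moves only by the tool jog_arm, never from a script. Its argument "increments" is a list that holds one entry, the list of rows, each a list of 7 numbers: the shift along the tool's x, y, z in units of 0.25 m (1.0 is 0.25 m), then the turn, a rotation vector about the tool's x, y, z in units of 180 degrees (1.0 is 180 degrees), then the closure in counts, from 0 (fully open) to 255 (shut). A call has 1 to 20 rows; each row shifts and turns the commanded pose from where the row before left it, along the tool's axes as they then stand; what a row does not reach is not made up. A row lasts 1/10 s, in which the tool goes at most 50 mm and 8.59 degrees, less where a joint would pass 70% of its speed; a pose out of reach is approached as far as the arm can. A call with a number of a shift or a turn outside -1 to 1 is refused whole. A call with a gripper value outside its range is refused whole. The fingers move at their own pace and stop on an object; "force" is the grip in N (left out, the last holds). Time passes only in rows, so rows that do not move let the fingers close. It gives the time, the measured TCP pose, the force, the opening and the grip force at its end, in the units of the state.
- env.get_state(): the state, without advancing time (a new reading comes with each control period).
- cams.read_camera(name): name is "side" or "top" or "wrist"; returns a dict with "pixels" (384x512x3 uint8, red, green, blue), "fx", "fy", "cx", "cy" (pixels), "xyz" and "attitude" of the camera in the world; the wrist camera has in their place "mount" (4x4, takes a point from camera to tool coordinates, whose origin is the TCP and whose axes are the flange's). Camera axes: x right, y down, z forward; pixel columns grow to the right and rows downward; lengths in m; the calibration is good to about 2 mm. A picture is of the moment at which its call begins: read the wrist's pose just before it. There is no depth.
- ticket.hand_in(): hands the job in; it is judged then, once.
Trained networks look in the newest picture that a camera, given by its name, has taken for a name from the list of things; names that differ only in an ending like _2 or _b are one class to them, and where a whole thing is asked for, a point or a joint stands for the part that bears it (a point fixed in the world has none). Each returns a list of dicts, best first, with "conf" (0 to 1); they miss things now and then, are a little off and sometimes report something else, mostly with a low value. They report only what shows in the picture. A call takes as long as a camera call.
- spotter.find_in(target, camera): "uv" ([column, row] in pixels, amid what is visible of it).
- spotter.cut_out(target, camera): "region" (384x512 bool, what is visible of it) and "uv" ([column, row] in pixels, amid what is visible of it).
- spotter.landmark_of(target, camera): "uv" ([column, row] in pixels: a listed point, or the origin of a listed thing).
The state is a dict: "clock": time; "joint_pos": joint angles; "qvel": joint speeds; "tau": joint torques, N m; "tcp_pos": TCP position; "orientation": TCP orientation; "wrist_force": force on the tool from outside, world axes, zero at the start; "ft_torque": the same for the moment, N m; "finger_gap": finger opening in m; "grip_force": force on a finger pad.
Only numpy, scipy, OpenCV 4.12 (cv2) and the standard library are available. Lean on these libraries where they do the work, as an engineer would, in place of code of your own. Each camera call takes 0.05 s, during which the arm holds its last target. There are 200 camera calls.

### The job

The aluminium loading cap (the low disc with a narrower neck) has slid under the low clear shelf. Take the reacher by its pistol grip and trigger, slide its open jaws into the gap round the cap, squeeze the trigger so that the jaws close on it, draw the cap out onto the open bench in front of the opening, then let go of the reacher. Do not touch the cap with the gripper itself, and leave the tin beside it where it stands.

Things in the scene. Friction and masses are not known exactly. Their poses are not given: they have to be found in the camera images.
- reacher_grip (a point): Middle of the pistol grip of the reacher (loose pick-up tool, 255 mm long, 0.38 kg, lying on its side), 18 mm above the bench. x: along the tool to the jaws; z up. Black fixed grip behind this point, grey trigger ahead: outer faces 64 mm apart along x, 44 squeezed; 30 mm high, 40 mm wide (y). Grasp both together from above, fingers closing along x; it need not be lifted, it slides on the bench.
- reacher_mouth (a point): Where the centre of a disc held in the reacher's jaws lies: 200 mm ahead (x) and 48 mm to the -y side of the grip point, 12 mm above the bench. Same axes as the grip point. Jaw tips reach 15 to 25 mm farther ahead.
- trigger (a joint): Trigger travel, m: 0 out, 0.020 fully squeezed. Spring: 7 N out, 12 N in, so fingers set to 60 mm hold the reacher lightly, jaws still open. Jaws close in proportion: tips 100 mm apart inside at 0, 85 at 0.004; they meet the cap at about 0.017 (fingers about 47 mm). Squeeze with 30 N or more. The fingers close about their middle, so the reacher moves ahead by half the travel. Let go, it springs open.
- jaw_left: Jaw of the reacher on its +y side: 80 mm long, tip bent inward, 5 to 21 mm above the bench. Origin at its pivot, 140 mm ahead (x) of the grip point.
- jaw_right: The other jaw, its mirror image, on the -y side of the tool.
- load_cap: Loose aluminium loading cap: a disc 48 mm across with a narrower neck on top, 24 mm high in all, 0.16 kg. Origin at the centre of its underside, z up. It stands under the shelf, its centre 35 to 50 mm behind the opening.
- tin: Loose open aluminium tin, 53 mm across, 36 mm high, plain straight side, standing under the shelf about 105 mm beside the cap. Leave it. Origin at the centre of its underside.
- bench_shelf: Clear acrylic low shelf fixed on the bench, 250 (x) x 160 (y) x 66 mm high; gap below 60 mm high, 238 mm wide, closed at both ends (x) and the back (+y), open only on its -y side (aluminium strip), to the robot's right. Origin at bench height, centre of its footprint; the opening is at y = -0.080 in its axes. A blue tin and a brass weight stand on top.

How it is judged:
By the outcome, as a careful person would: the job done as asked, in the order asked, and still so for the second after the job is handed in, with the robot touching nothing.
It also fails if it takes over 45 s, if anything falls off the work surface, if the arm or the gripper's body presses on something with over 40 N, if the wrist force passes 120 N, or if a joint passes its speed limit or range.

## Working session

There is one attempt and no reset: what is moved stays moved. The work goes in short steps, Python scripts to look and compute and a tool call to move; the robot and the scene stay as the last step left them, time stands still between calls to the robot, and variables do not carry over. Pictures are saved under pics/ and viewed, at most 10 in all, crops included, and the job is handed in when it is done.

Besides the shell and the picture viewer there is one more tool, called after "Call:" as name(argument=value, ...), one argument or row to a line, values as JSON. jog_arm: Moves the arm, as the interface text tells. Shifts and turns lie within -1 to 1; 1 stands for 0.25 m of shift or 180 degrees of turn. Its arguments: {"type":"object","properties":{"increments":{"type":"array"},"force":{"type":"number"}},"required":["increments"]}

```bash
mkdir -p pics; cat > h.py <<'E'
import numpy as np, cv2
from scipy.spatial.transform import Rotation as R
from workcell import env, cams, ticket, spotter
def quat(q): return R.from_quat([q[1],q[2],q[3],q[0]])
def pose(c,st=None):
    if 'mount' in c:
        T=np.eye(4);T[:3,:3]=quat(st['orientation']).as_matrix();T[:3,3]=st['tcp_pos'];M=T@np.array(c['mount']);return M[:3,3],M[:3,:3]
    a=np.array(c['attitude']); return np.array(c['xyz']),(a if a.shape==(3,3) else quat(a).as_matrix())
def ray(c,uv,st=None):
    p,Rm=pose(c,st); d=Rm@np.array([(uv[0]-c['cx'])/c['fx'],(uv[1]-c['cy'])/c['fy'],1]); return p,d
def onz(c,uv,z,st=None):
    p,d=ray(c,uv,st); return p+d*(z-p[2])/d[2]
E
python3 - <<'E'
from h import *
Z={'reacher_grip':.018,'reacher_mouth':.012,'jaw_left':.013,'jaw_right':.013,'load_cap':0,'tin':0,'bench_shelf':0}
st=env.get_state();print(st)
for n in ['top','side','wrist']:
    st=env.get_state()
    c=cams.read_camera(n);cv2.imwrite(f'pics/{n}0.png',c['pixels'][...,::-1])
    print(n,{k:v for k,v in c.items() if k!='pixels'})
    for t in Z:
        for d in spotter.landmark_of(t,n)[:2]: print(t,np.round(d['uv'],1),round(d['conf'],2),onz(c,d['uv'],Z[t],st).round(4))
E
```

```text
{'clock': 0.0, 'joint_pos': array([1.01740287e+00, 3.14004837e-01, 4.49811994e-02, 1.30359268e+00,
       3.24425382e-05, 1.43123037e+00]), 'qvel': array([ 4.42389117e-04, -5.70857336e-04,  2.40030244e-04,  6.43949744e-05,
       -5.16574823e-04,  1.08275211e-03]), 'tau': array([-1.30357871e-04, -4.80621064e+01,  2.98537034e+01,  1.92866108e-02,
       -1.75225146e-04,  2.00111765e-05]), 'tcp_pos': array([0.23093074, 0.52603711, 0.23040725]), 'orientation': array([-3.24282072e-04,  2.05440393e-01,  9.78669207e-01, -8.50410851e-04]), 'wrist_force': array([-0.17454032, -0.2476604 , -0.08022239]), 'ft_torque': array([ 0.02016789, -0.02832309,  0.0121249 ]), 'grip_force': 0.0, 'finger_gap': 0.08535859895261437}
top {'fx': 483.1164051566913, 'fy': 483.1164051566913, 'cx': 251.62993555977178, 'cy': 197.88782442562115, 'xyz': array([0.30295026, 0.0100408 , 1.20537164]), 'attitude': array([-0.07154525,  0.72714842, -0.67908964,  0.07052453])}
reacher_grip [332.6 221.8] 0.89 [ 0.4983 -0.1848  0.018 ]
jaw_left [278.6 199.2] 0.7 [ 0.5473 -0.0479  0.013 ]
jaw_right [280. 191.] 0.64 [ 0.5687 -0.0
[... 435 characters left out ...]
14.4] 0.59 [ 0.547  -0.0376  0.013 ]
jaw_right [280.6 212.9] 0.67 [ 0.5643 -0.0367  0.013 ]
load_cap [269.9 164.1] 0.7 [0.5959 0.182  0.    ]
tin [232.9 171.5] 0.86 [0.49   0.1733 0.    ]
bench_shelf [248.6 157.1] 0.84 [0.5462 0.2321 0.    ]
wrist {'fx': 284.5242087422028, 'fy': 284.5242087422028, 'cx': 255.6272508473113, 'cy': 185.51912727426813, 'mount': array([[-9.60112038e-05, -9.58259783e-01, -2.85898895e-01,
         7.21677340e-02],
       [ 9.99999955e-01, -1.03574029e-05, -3.01106854e-04,
        -2.95252779e-04],
       [ 2.85577419e-04, -2.85898911e-01,  9.58259741e-01,
        -1.42712877e-01],
       [ 0.00000000e+00,  0.00000000e+00,  0.00000000e+00,
         1.00000000e+00]])}
```

```bash
python3 - <<'E'
import cv2
a=cv2.imread('pics/top0.png')[130:290,120:400];b=cv2.imread('pics/side0.png')[110:310,150:370]
cv2.imwrite('pics/tc.png',cv2.resize(a,(784,448),interpolation=cv2.INTER_CUBIC));cv2.imwrite('pics/sc.png',cv2.resize(b,(660,600),interpolation=cv2.INTER_CUBIC))
E
```

```text
(no output)
```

View pics/tc.png

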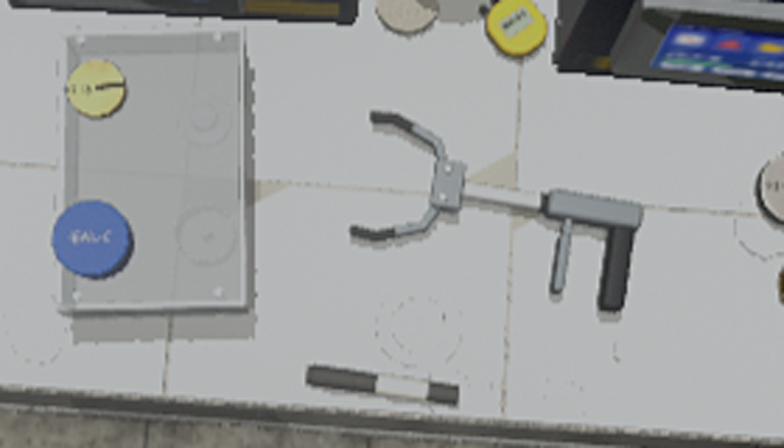

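View pics/sc.png

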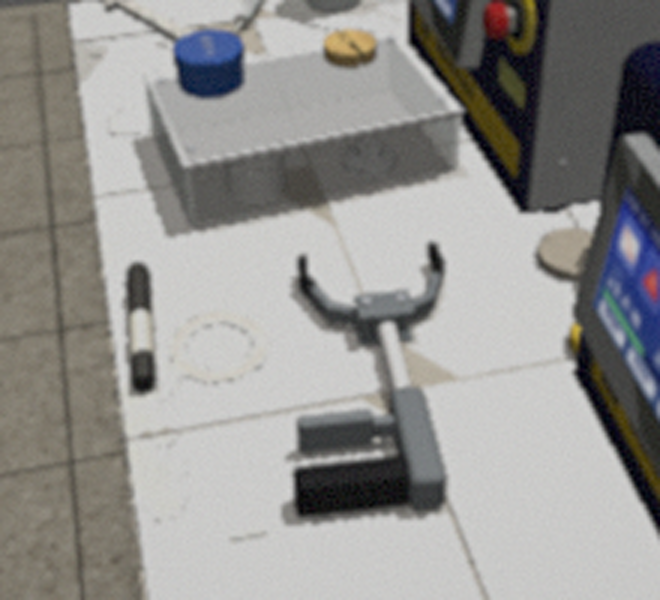

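The top picture shows the reacher with its jaws toward the shelf. The grip middle is near (332,223), and the jaw tips are near (253,172) and (246,213). The cap is near (193,172) and the tin near (194,214), both under the clear shelf, whose opening edge is at column ~207. The side view agrees: the cap is on the right and the tin on the left.

```bash
python3 - <<'E'
from h import *
c=cams.read_camera('top')
f=lambda x,y,z:onz(c,(120+x/2.8,130+y/2.8),z).round(4)
for n,x,y,z in [('tipL',353,233,.013),('tipR',373,117,.013),('capneck',205,118,.024),('tintop',207,234,.036),('edgeR',243,30,.066),('edgeL',246,303,.066),('shaft0',545,203,.02),('shaft1',465,190,.02),('gripend0',618,230,.03),('gripend1',612,308,.03)]: print(n,f(x,y,z))
for t in ['load_cap','tin']:
  print(t,[(np.round(d['uv'],1),d['conf']) for d in spotter.find_in(t,'top')[:2]])
a=f(545,203,.02);b=f(465,190,.02);d=b-a;print(np.degrees(np.arctan2(d[1],d[0])))
st=env.get_state();print((quat(st['orientation']).inv().apply(np.array([.494,-.183,.15])-st['tcp_pos'])/.25).round(3), quat(st['orientation']).as_matrix().round(3))
E
```

```text
tipL [0.506  0.0313 0.013 ]
tipR [0.614  0.0207 0.013 ]
capneck [0.5997 0.1714 0.024 ]
tintop [0.4924 0.1584 0.036 ]
edgeR [0.6711 0.1397 0.066 ]
edgeL [0.431  0.1164 0.066 ]
shaft0 [ 0.5437 -0.138   0.02  ]
shaft1 [ 0.5506 -0.066   0.02  ]
gripend0 [ 0.5218 -0.2021  0.03  ]
gripend1 [ 0.4524 -0.199   0.03  ]
load_cap []
tin [(array([175.2, 192.2]), 0.28)]
84.52587179939079
[-2.103 -2.176  0.325] [[-0.916  0.402  0.   ]
 [ 0.402  0.916  0.   ]
 [-0.     0.    -1.   ]]
```

Call:
jog_arm(
  increments=[
    [[-0.124,-0.128,0,0,0,0,0],[-0.124,-0.128,0,0,0,0,0],[-0.124,-0.128,0,0,0,0,0],[-0.124,-0.128,0,0,0,0,0],[-0.124,-0.128,0,0,0,0,0],[-0.124,-0.128,0,0,0,0,0],[-0.124,-0.128,0,0,0,0,0],[-0.124,-0.128,0,0,0,0,0],[-0.124,-0.128,0,0,0,0,0],[-0.124,-0.128,0,0,0,0,0],[-0.124,-0.128,0,0,0,0,0],[-0.124,-0.128,0,0,0,0,0],[-0.124,-0.128,0.06,0,0,0,0],[-0.124,-0.128,0.06,0,0,0,0],[-0.124,-0.128,0.06,0,0,0,0],[-0.124,-0.128,0.06,0,0,0,0],[-0.124,-0.128,0.06,0,0,0,0],[0,0,0,0,0,-0.034,0],[0,0,0,0,0,-0.034,0],[0,0,0,0,0,-0.034,0]],
  ],
)

```text
clock: 3.35
tcp_pos: [0.4949, -0.1841, 0.1558]
orientation: [-0.0, 0.045, 0.999, 0.0]
wrist_force: [0.4, -0.1, -0.4]
finger_gap: 0.0854
grip_force: 0.0
```

```bash
python3 - <<'E'
from h import *
Z={'reacher_grip':.018,'jaw_left':.013,'jaw_right':.013}
st=env.get_state();c=cams.read_camera('wrist');cv2.imwrite('pics/w1.png',c['pixels'][...,::-1])
for t in Z:
    for d in spotter.landmark_of(t,'wrist')[:2]: print(t,np.round(d['uv'],1),round(d['conf'],2),onz(c,d['uv'],Z[t],st).round(4))
print(quat(st['orientation']).as_matrix().round(3))
for u in [(100,100),(400,300)]: print(u,onz(c,u,.033,st).round(4))
E
```

```text
reacher_grip [260.1 171.9] 0.87 [ 0.4921 -0.1798  0.018 ]
jaw_left [391.2 205.2] 0.91 [ 0.5425 -0.0433  0.013 ]
[[-0.996  0.09  -0.001]
 [ 0.09   0.996  0.001]
 [ 0.001  0.    -1.   ]]
(100, 100) [ 0.4096 -0.3165  0.033 ]
(400, 300) [ 0.6476 -0.038   0.033 ]
```

View pics/w1.png

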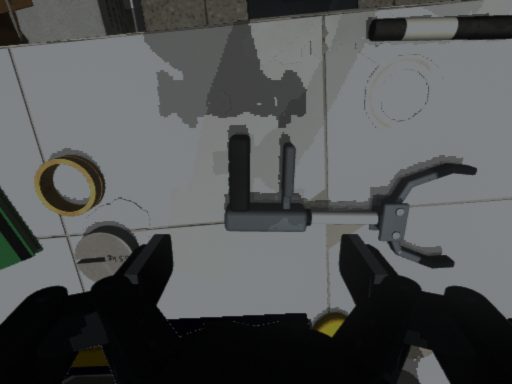

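Call:
jog_arm(
  increments=[
    [[0.013,0.015,0.1,0,0,0,0],[0,0,0.15,0,0,0,0],[0,0,0.15,0,0,0,0],[0,0,0.1,0,0,0,0],[0,0,0.07,0,0,0,0],[0,0,0.03,0,0,0,0],[0,0,0,0,0,0,40],[0,0,0,0,0,0,72],[0,0,0,0,0,0,72],[0,0,0,0,0,0,72]],
  ],
  force=40,
)

```text
clock: 4.55
tcp_pos: [0.4929, -0.1801, 0.0074]
orientation: [0.001, 0.047, 0.999, -0.001]
wrist_force: [-0.7, -1.1, 3.1]
finger_gap: 0.0614
grip_force: 8.6
```

Call:
jog_arm(
  increments=[
    [[0,0,0,0,0,-0.01,76],[0,0,0,0,0,-0.01,76],[0,0,0,0,0,-0.01,76],[0,0,0,0,0,-0.01,76],[0,0,0,0,0,-0.01,76],[0,0,0,0,0,-0.01,76],[-0.02,0.013,0,0,0,0,76],[-0.036,0.0235,0,0,0,0,76],[-0.036,0.0235,0,0,0,0,76],[-0.036,0.0235,0,0,0,0,76],[-0.036,0.0235,0,0,0,0,76],[-0.036,0.0235,0,0,0,0,76],[-0.036,0.0235,0,0,0,0,76],[-0.036,0.0235,0,0,0,0,76],[-0.036,0.0235,0,0,0,0,76],[-0.036,0.0235,0,0,0,0,76],[-0.016,0.01,0,0,0,0,76],[0,0,0,0,0,0,76]],
  ],
)

```text
clock: 6.35
tcp_pos: [0.5768, -0.1131, 0.0076]
orientation: [0.0, -0.047, 0.999, -0.001]
wrist_force: [-2.8, -2.9, 4.9]
finger_gap: 0.0601
grip_force: 8.8
```

```bash
python3 - <<'E'
from h import *
st=env.get_state();print(st['tcp_pos'],quat(st['orientation']).as_matrix().round(3)[:,1])
for n in ['top','side']:
    c=cams.read_camera(n);im=c['pixels'][...,::-1]
    im=im[130:290,120:400] if n=='top' else im[110:310,150:370]
    cv2.imwrite(f'pics/{n}2.png',cv2.resize(im,(784,448) if n=='top' else (660,600),interpolation=cv2.INTER_CUBIC))
    for t in ['jaw_left','jaw_right','load_cap','reacher_mouth']:
        for d in spotter.landmark_of(t,n)[:2]: print(n,t,np.round(d['uv'],1),round(d['conf'],2),onz(c,d['uv'],0 if t=='load_cap' else .013,st).round(4))
E
```

```text
[ 0.57675842 -0.11307403  0.00763135] [-0.094  0.996 -0.002]
top jaw_left [253.7 179.1] 0.53 [0.595  0.0182 0.013 ]
top jaw_right [248.8 169.4] 0.58 [0.6195 0.0323 0.013 ]
side jaw_left [285.8 193.7] 0.49 [0.5961 0.0285 0.013 ]
side load_cap [272.2 163.8] 0.59 [0.6024 0.1818 0.    ]
side reacher_mouth [283.2 182.4] 0.95 [0.6028 0.0745 0.013 ]
```

View pics/top2.png

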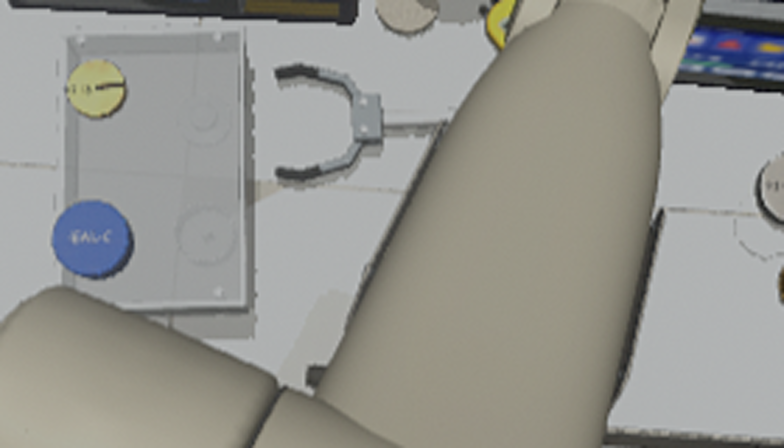

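The jaws stand square to the opening, with tips near crop (277,70) and (277,174), either side of the cap at crop (205,118).

```bash
python3 - <<'E'
from h import *
c=cams.read_camera('top')
f=lambda x,y,z:onz(c,(120+x/2.8,130+y/2.8),z)
L=f(277,174,.013);Rr=f(277,70,.013);m=(L+Rr)/2;a=f(435,124.5,.02);b=f(385,124.5,.02);cap=f(205,118,.024)
u=b-a;print(np.degrees(np.arctan2(u[1],u[0])));u=np.array([-.094,.996,0])
d=R.from_euler('z',-90,degrees=True).apply(u)
print(L,Rr,m,cap,'ahead',(cap-m)@u,'side',(cap-m)@d,'gap',(Rr-L)@d)
h=f(368,117,.02);print('housing side',(cap-h)@d,(cap-h)@u)
E
```

```text
93.96227622144765
[0.55509911 0.10344609 0.013     ] [0.6522309  0.11136046 0.013     ] [0.603665   0.10740328 0.013     ] [0.59973286 0.17143374 0.024     ] ahead 0.0641439673759767 side 0.0021024513130672544 gap 0.09748721738223401
housing side 0.0016855603323150895 0.14687300842465148
```

Call:
jog_arm(
  increments=[
    [[-0.004,0.02,0,0,0,0,76],[-0.004,0.03,0,0,0,0,76],[0,0.03,0,0,0,0,76],[0,0.03,0,0,0,0,76],[0,0.03,0,0,0,0,76],[0,0.03,0,0,0,0,76],[0,0.03,0,0,0,0,76],[0,0.03,0,0,0,0,76],[0,0.03,0,0,0,0,76],[0,0.03,0,0,0,0,76],[0,0.02,0,0,0,0,76],[0,0.01,0,0,0,0,76],[0,0,0,0,0,0,76]],
  ],
)

```text
clock: 8.2
tcp_pos: [0.572, -0.0329, 0.0077]
orientation: [0.001, -0.047, 0.999, -0.001]
wrist_force: [-0.1, -3.3, 5.8]
finger_gap: 0.0599
grip_force: 9.5
```

```bash
python3 - <<'E'
from h import *
c=cams.read_camera('top');a=cv2.resize(c['pixels'][135:235,130:270,::-1],(784,560),interpolation=cv2.INTER_CUBIC)
cv2.imwrite('pics/t3.png',a)
c=cams.read_camera('side')
for t in ['reacher_mouth','load_cap','tin']:
  for d in spotter.landmark_of(t,'side')[:2]: print(t,np.round(d['uv'],1),round(d['conf'],2),onz(c,d['uv'],.012 if t[0]=='r' else 0).round(4))
E
```

```text
reacher_mouth [270.6 167. ] 0.72 [0.5897 0.1509 0.012 ]
tin [235.7 174.5] 0.83 [0.4948 0.1576 0.    ]
```

View pics/t3.png

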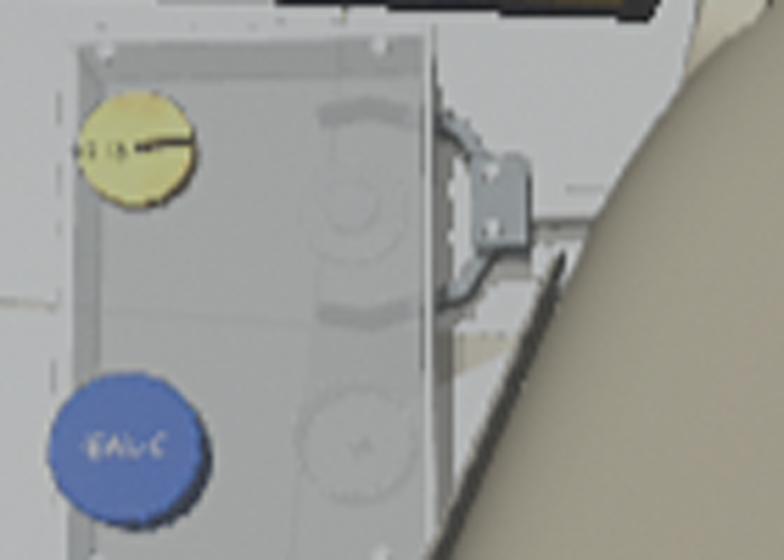

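The jaw tips (crop col ~320) straddle the cap (centre crop (352,205)) and reach past its centre, and the tin is well clear. I can squeeze now.

Call:
jog_arm(
  increments=[
    [[0,0.008,0,0,0,0,76],[0,0,0,0,0,0,85],[0,0,0,0,0,0,90],[0,0,0,0,0,0,95],[0,0,0,0,0,0,100],[0,0,0,0,0,0,105],[0,0,0,0,0,0,110],[0,0,0,0,0,0,115],[0,0,0,0,0,0,125],[0,0,0,0,0,0,140],[0,0,0,0,0,0,140],[0,0,0,0,0,0,140],[0,0,0,0,0,0,140]],
  ],
  force=50,
)

```text
clock: 9.75
tcp_pos: [0.5734, -0.035, 0.0105]
orientation: [0.003, -0.046, 0.999, -0.004]
wrist_force: [-4.6, -15.5, 21.8]
finger_gap: 0.045
grip_force: 48.3
```

```bash
python3 - <<'E'
from h import *
c=cams.read_camera('top');a=cv2.resize(c['pixels'][135:235,130:270,::-1],(784,560),interpolation=cv2.INTER_CUBIC)
cv2.imwrite('pics/t4.png',a)
E
```

```text
(no output)
```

View pics/t4.png

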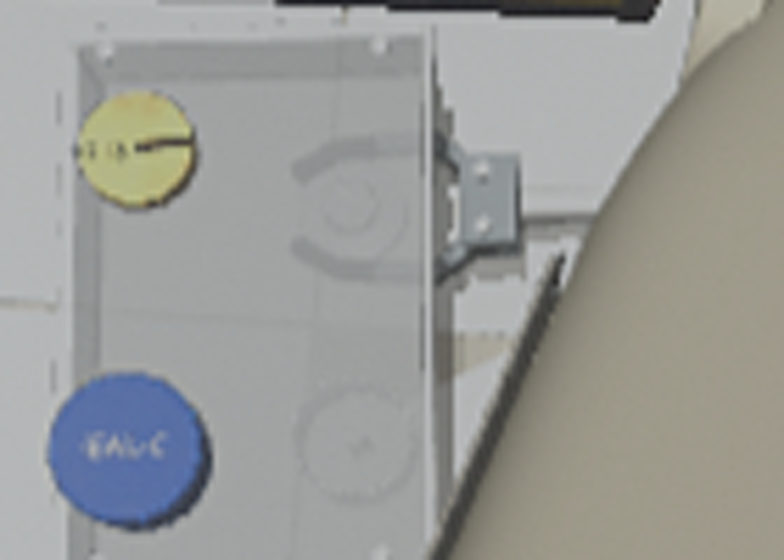

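The jaws are closed round the cap, with bent tips at crop (300,175) and (300,245) behind it. I'll draw it out, easing up slightly.

Call:
jog_arm(
  increments=[
    [[0,0,-0.008,0,0,0,140],[0,-0.01,-0.004,0,0,0,140],[0,-0.02,0,0,0,0,140],[0,-0.03,0,0,0,0,140],[0,-0.03,0,0,0,0,140],[0,-0.03,0,0,0,0,140],[0,-0.03,0,0,0,0,140],[0,-0.03,0,0,0,0,140],[0,-0.03,0,0,0,0,140],[0,-0.03,0,0,0,0,140],[0,-0.03,0,0,0,0,140],[0,-0.03,0,0,0,0,140],[0,-0.03,0,0,0,0,140],[0,-0.03,0,0,0,0,140],[0,-0.03,0,0,0,0,140],[0,-0.03,0,0,0,0,140],[0,-0.03,0,0,0,0,140],[0,-0.02,0,0,0,0,140],[0,-0.01,0,0,0,0,140],[0,0,0,0,0,0,140]],
  ],
)

```text
clock: 11.8
tcp_pos: [0.5827, -0.1469, 0.0109]
orientation: [0.001, -0.049, 0.999, 0.002]
wrist_force: [0.4, 8.0, 13.9]
finger_gap: 0.044
grip_force: 50.4
```

```bash
python3 - <<'E'
from h import *
c=cams.read_camera('top');a=cv2.resize(c['pixels'][135:235,140:280,::-1],(784,560),interpolation=cv2.INTER_CUBIC)
cv2.imwrite('pics/t5.png',a)
for n in ['top','side']:
  c=cams.read_camera(n)
  for t in ['load_cap','tin']:
    for d in spotter.landmark_of(t,n)[:2]: print(n,t,np.round(d['uv'],1),round(d['conf'],2),onz(c,d['uv'],0).round(4))
E
```

```text
top load_cap [237.  171.9] 0.81 [0.6142 0.0624 0.    ]
top load_cap [178.  196.2] 0.5 [0.5401 0.2075 0.    ]
side load_cap [285.7 188.1] 0.44 [0.6073 0.0662 0.    ]
side tin [235.9 175.1] 0.65 [0.4948 0.1547 0.    ]
```

View pics/t5.png

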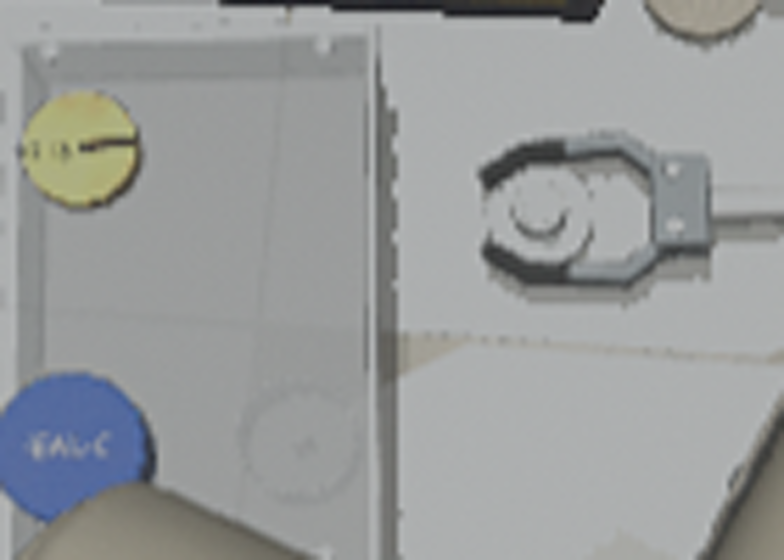

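The cap is out on the open bench, centred at crop (540,212), well in front of the shelf edge at column 385; the tin is unmoved. Next I release and lift.

Call:
jog_arm(
  increments=[
    [[0,0,0,0,0,0,115],[0,0,0,0,0,0,95],[0,0,0,0,0,0,75],[0,0,0,0,0,0,50],[0,0,0,0,0,0,20],[0,0,0,0,0,0,0],[0,0,0,0,0,0,0],[0,0,0,0,0,0,0],[0,0,-0.03,0,0,0,0],[0,0,-0.06,0,0,0,0],[0,0,-0.1,0,0,0,0],[0,0,-0.15,0,0,0,0],[0,0,-0.15,0,0,0,0],[0,0,-0.1,0,0,0,0],[0,0,-0.05,0,0,0,0],[0,0,0,0,0,0,0],[0,0,0,0,0,0,0]],
  ],
)

```text
clock: 13.85
tcp_pos: [0.5813, -0.15, 0.1683]
orientation: [-0.001, -0.048, 0.999, 0.0]
wrist_force: [-0.3, -0.3, -0.2]
finger_gap: 0.0855
grip_force: 0.0
```

```bash
python3 - <<'E'
from h import *
c=cams.read_camera('side');a=cv2.resize(c['pixels'][110:310,150:400,::-1],(750,600),interpolation=cv2.INTER_CUBIC)
cv2.imwrite('pics/s6.png',a)
for n in ['top','side']:
  c=cams.read_camera(n)
  for t in ['load_cap','tin']:
    for d in spotter.landmark_of(t,n)[:1]: print(n,t,np.round(d['uv'],1),round(d['conf'],2),onz(c,d['uv'],0).round(4))
print(env.get_state()['qvel'].round(3))
E
```

```text
top load_cap [234.5 173. ] 0.52 [0.6108 0.0686 0.    ]
side load_cap [284.8 189.8] 0.52 [0.6031 0.06   0.    ]
side tin [236.  174.4] 0.79 [0.4957 0.1578 0.    ]
[-0.001 -0.005  0.007  0.001 -0.001 -0.   ]
```

View pics/s6.png

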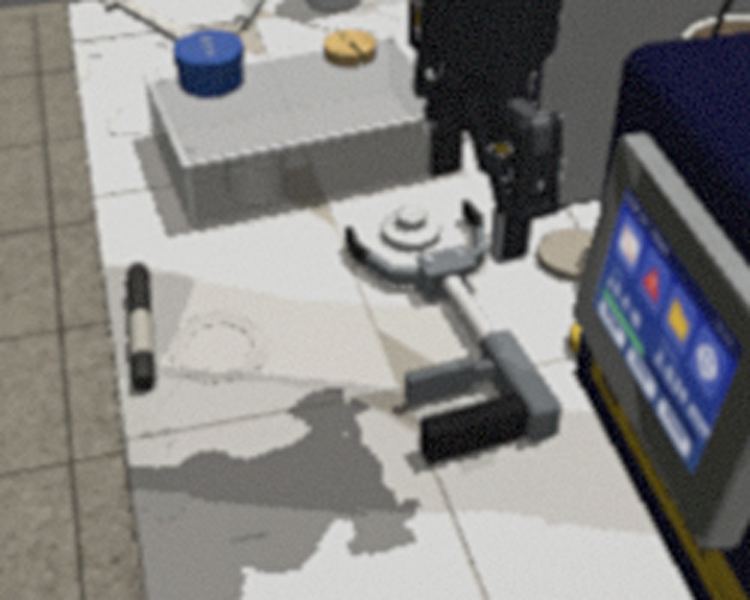

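The cap stands upright on the open bench at crop (410,225), the jaws are open, the reacher is released and the gripper is clear above it.

```bash
python3 -c "
from workcell import ticket
print(ticket.hand_in())"
```

```text
the job is handed in; nothing more can be done
None
```

The job is handed in: the reacher drew the loading cap out onto the open bench in front of the shelf, and I let go of it. The gripper never touched the cap, the tin is where it stood, and it took about 14 s of the 45 s allowed.

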